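Set the bench vacuum pump just past compression

TASK

Get the little vacuum pump ready for starting: take its flywheel by the upright handle and turn it anticlockwise (seen from above) through the stiff compression point, stopping just past the peak of the resistance, at the place where the wheel stays put when you let go, neither springing back nor running on, and do not let it swing on far beyond. Let go of it there, and only then throw the vent tap's lever fully over to its other side. Treat the pump gently and leave the other things on the bench where they are.

Things in the scene. Friction and masses are not known exactly. Their poses are not given: they have to be found in the camera images.
- pump: Bench vacuum pump, fixed: round white crankcase (140 dia, up to 114 high) on an aluminium plate 200 x 250, finned head on its +y side. Origin: centre of the underside, below the flywheel's vertical axis.
- wheel: Flat dark steel flywheel on top of the pump, 200 dia, 14 thick, turning about its vertical axis. Origin: on the axis at its underside, 128 above the bench; top face at 142, hub cap (44 dia) up to 154. Its x axis points to the handle. Compression (dead centre) lies 1.5 to 3.7 rad anticlockwise of the start, at an unknown place that must be felt.
- handle (a point): Middle of the upright black plastic handle on the wheel: 20 dia, from 146 to 196 above the bench, 78 from the axis, spins on its pin, so the gripper need not turn. The point is 175 up. Hollow: keep the grip well under 60 N. Turning drags about 4.5 N at the handle, rises to a peak of 12.5 N, 0.7 rad later is back at the drag (dead centre; rests within 0.2 rad of it), then pushes on by itself.
- rod (a joint): Counter rod hidden inside the pump, geared down from the flywheel: slides only 0.04 mm per rad, far less than can be measured, so useless to steer by. Counts up as the wheel turns anticlockwise; reads 0.104 mm at dead centre.
- tap_tip (a point): Centre of the black ball (26 dia) at the end of the vent tap's lever, a rod 10 dia, 80 long, hinged 82 above the bench over the middle of the tap post. The ball is 150 to 162 above the bench.
- tap (a joint): Vent tap lever, rad: 0 to 0.12 at the start, leaning 0.5 rad from upright to the -x side of its post at 0; grows as it is pushed over to the post's +x side, stops at 1.0. It stays where it is left; 1 to 2 N at the ball moves it.
- tap_post: Fixed aluminium post 80 x 70 x 60 high, beside the pump, with a grey block (70 x 50 x 25) on it that carries the vent tap's lever. Origin: centre of the underside. The lever swings along its x axis.
- screwdriver: Loose screwdriver with a red handle, 200 long, on the bench; origin at the middle of its underside. Leave alone.
- circuit_board: Loose green circuit board 95 x 62, 10 high; origin at the centre of its underside. Leave alone.
- slide_box: Loose small box of glass slides 82 x 56 x 30; origin at the centre of its underside. Leave alone.
- solder_reel: Loose solder reel 56 dia, 34 high; origin at the centre of its underside. Leave alone.
Things that resemble listed ones, but are neither listed nor needed, are in the scene too. What is shaped like the tap_post but blue is not meant.

How it is judged (in metres and radians):
On the way:
1. the flywheel rests just past the compression peak, let go (value of joint rod between 9.2e-05 and 0.00012 m and contact force between the fingers and wheel below 0.5 N), for 0.4 s.
At the end, for the whole second after the job is handed in: The flywheel rests, let go, between 0.3 rad before and 0.4 rad past dead centre (by itself it stays put only within about 0.2 rad of it); the tap lever is past 0.85 rad; the loose things are within 30 mm of their starts (value of joint rod between 9.2e-05 and 0.00012 m and value of joint tap above 0.85 rad); the robot touches nothing.
It fails at once if the flywheel swings far past the compression point (value of joint rod above 0.00014 m).
It fails at once if the flywheel's hollow handle is handled with more than 150 N (both fingers together) (contact force between the fingers and wheel above 150 N).
It fails at once if a bystander is moved (distance of any of screwdriver, circuit_board, slide_box, solder_reel from where it was at the start of the episode above 0.03 m).
It also fails if it takes over 69 s, if anything falls off the work surface, if the arm or the gripper's body presses on something with over 40 N, if the wrist force passes 120 N, or if a joint passes its speed limit or range.

ROBOT

A 7-joint arm with a two-finger parallel gripper is mounted at the origin on the work surface. World frame = base frame: x ahead of the robot, y to its left, z up, the work surface at z = 0. Lengths are in mm, angles in rad, forces in N, time in s.
With the tool pointing down it reaches from about 425 to 875 mm from the base axis. Payload 8.4 kg.
Tool frame: the origin (TCP) lies midway between the tips of the shut fingers; the grasp point (between the pads) lies 19 mm behind it; z points along the fingers, y is the line along which they close (so a half turn about z gives the same grasp; the last joint's range is limited). The gripper opens to 87 mm and grips with 3 to 60 N. Pads are 19 mm wide; open, the fingers measure 117 mm over their backs; the gripper's body (75 mm by 190 mm) begins 51 mm behind the grasp point.
Start: joints at [-1.313, 0.333, 0.04, 1.465, -0.013, 1.343, -0.059], TCP at [227.03, 609.033, 222.546] pointing down, gripper open.
Joint ranges: [-2.58, 2.58], [-0.38, 2.09], [-1.3, 1.39], [0.25, 2.4], [-1.5, 4.64], [0.08, 2.09], [-2.65, 2.65]. Speed limits (rad/s): [2.22, 2.22, 2.79, 2.79, 3.14, 3.14, 3.14].

INTERFACE

Orientations are given as a 3x3 rotation matrix whose columns are the frame's x, y, z axes.
In Python, from cell import readout, cams, workorder, models gives the robot as it stands.
- The arm moves only by the tool step_arm, never from a script. Its argument "commands" is a list of rows, each a list of 2 entries, a list of its own where there are three numbers: the shift along the tool's x, y, z in units of 25 mm (1.0 is 25 mm), then the turn about the tool's z in units of 5 degrees (1.0 is 5 degrees). A call has 1 to 20 rows; each row is the pose to reach, as a shift and turn from the pose commanded when the call began, along the tool's axes at that moment; what a row does not reach only later rows make up. A row lasts 1/12 s, in which the tool goes at most 41.7 mm and 7.16 degrees, less where a joint would pass 70% of its speed; a pose out of reach is approached as far as the arm can. A call with a gripper value outside its range is refused whole. "grip" is the finger opening in mm, from 0 to 87, set as the call begins (left out, the last holds). The fingers move at their own pace and stop on an object; "squeeze" is the grip in N (left out, the last holds). Time passes only in rows, so rows that repeat a pose let the fingers close. It gives the time, the measured TCP pose, the force, the opening and the grip force at its end, in the units of the state.
- readout.get_state(): the state, without advancing time (a new reading comes with each control period).
- cams.grab_frame(name): name is "side" or "top" or "wrist"; returns a dict with "frame" (480x640x3 uint8, red, green, blue), "range_z" (480x640 float32, mm along the optical axis (not along the pixel's ray), 0 where there is no reading), "intrinsics" (3x3 intrinsics, pixels), "pose" (4x4, takes a point from camera to world coordinates). Camera axes: x right, y up, looking along -z (the intrinsics and any distortion apply to the point x, -y, -z); pixel columns grow to the right and rows downward; lengths in mm; the calibration is good to about 2 mm. A picture is of the moment at which its call begins.
- workorder.sign_off(): hands the job in; it is judged then, once.
Trained networks look in the newest picture that a camera, given by its name, has taken for a name from the list of things; names that differ only in an ending like _2 or _b are one class to them, and where a whole thing is asked for, a point or a joint stands for the part that bears it (a point fixed in the world has none). Each returns a list of dicts, best first, with "score" (0 to 1); they miss things now and then, are a little off and sometimes report something else, mostly with a low value. They report only what shows in the picture. A call takes as long as a camera call. They do not tell look-alikes from the thing itself.
- models.silhouettes(label, camera): "mask" (480x640 bool, what is visible of it) and "rect" ([left, top, right, bottom] in pixels, round what is visible of it).
The state is a dict: "clock": time; "joint_pos": joint angles; "qvel": joint speeds; "tau": joint torques, N m; "tcp_pos": TCP position; "orientation": TCP orientation; "contact_force": force on the tool from outside, world axes, zero at the start; "wrist_torque": the same for the moment, N m; "gripper_width": finger opening in mm; "grip_force": force on a finger pad.
Only numpy, scipy, OpenCV 4.12 (cv2) and the standard library are available. Lean on these libraries where they do the work, as an engineer would, in place of code of your own. Each camera call takes 0.05 s, during which the arm holds its last target. There are 200 camera calls.

## Working session

There is one attempt and no reset: what is moved stays moved. The work goes in short steps, Python scripts to look and compute and a tool call to move; the robot and the scene stay as the last step left them, time stands still between calls to the robot, and variables do not carry over. Pictures are saved under pics/ and viewed, at most 10 in all, crops included, and the job is handed in when it is done.

Besides the shell and the picture viewer there is one more tool, called as name([rows], argument=value, ...), one row to a line, values as JSON. step_arm: Moves the arm, as the interface text tells. Its arguments: {"type":"object","properties":{"commands":{"type":"array"},"grip":{"type":"number"},"squeeze":{"type":"number"}},"required":["commands"]}

```bash
mkdir -p pics
cat > h.py <<'E'
import numpy as np, cv2
from cell import readout, cams, workorder, models
def pts(f):
    K=np.array(f["intrinsics"]);z=f["range_z"];v,u=np.mgrid[0:480,0:640]
    x=(u-K[0,2])/K[0,0]*z;y=(v-K[1,2])/K[1,1]*z
    P=np.stack([x,-y,-z,np.ones_like(z)],-1)@np.array(f["pose"]).T
    return P[...,:3]
def save(f,n,crop=None,s=1):
    im=f["frame"][...,::-1]
    if crop: l,t,r,b=crop; im=im[t:b,l:r]
    if s!=1: im=cv2.resize(im,None,fx=s,fy=s,interpolation=cv2.INTER_CUBIC)
    cv2.imwrite("pics/"+n,im)
E
python3 - <<'E'
from h import *
s=readout.get_state();print(s)
for c in ["top","side"]:
    f=cams.grab_frame(c);save(f,c+"0.png");P=pts(f);print(c,np.round(f["pose"],2).tolist())
    for n in ["pump","wheel","handle","tap_tip","tap","tap_post","screwdriver","circuit_board","slide_box","solder_reel"]:
        for d in models.silhouettes(n,c)[:3]:
            m=d["mask"]&(f["range_z"]>0);q=P[m]
            if len(q): print(n,round(d["score"],2),np.round(d["rect"]),np.round(np.median(q,0)),np.round(np.percentile(q,2,0)),np.round(np.percentile(q,98,0)))
E
```

```text
{'clock': 0.0, 'joint_pos': array([-1.31318439,  0.33387975,  0.03988128,  1.46631159, -0.01336982,
        1.34330233, -0.05850401]), 'qvel': array([-0.00042115, -0.00187263,  0.0011902 ,  0.00036819, -0.00031628,
        0.00072698, -0.00091878]), 'tau': array([ 1.45757258e-04, -6.56356931e+01,  1.33546136e+00, -4.03795803e+01,
       -5.97134396e-02,  4.52509266e-02,  1.68229517e-04]), 'tcp_pos': array([226.9105179 , 608.5850086 , 221.65979952]), 'orientation': array([[-9.37007484e-01,  3.49309011e-01, -4.36504066e-04],
       [ 3.49309255e-01,  9.37006168e-01, -1.57622709e-03],
       [-1.41583325e-04, -1.62941149e-03, -9.99998662e-01]]), 'contact_force': array([0.00293724, 0.39570492, 0.38286667]), 'wrist_torque': array([ 0.00469522, -0.00113252,  0.02092423]), 'grip_force': 0.0, 'gripper_width': 87.45806547268639}
top [[0.03, 0.99, -0.1, 376.46], [-1.0, 0.03, 0.01, 12.53], [0.01, 0.1, 1.0, 1285.61], [0.0, 0.0, 0.0, 1.0]]
pump 0.66 [236. 177. 352. 270.] [498.  57.  19.] [429. -77.  13.] [659. 190. 112.]
wheel 0.92 [250. 170. 338. 260.] [542.  56. 143.] [453. -33. 138.] [633. 145
[... 1528 characters left out ...]
5.  156.] [ 248. -266.   94.] [ 291. -245.  166.]
tap 0.43 [288. 212. 428. 304.] [515.  -9.  20.] [430. -78.  12.] [646. 141.  90.]
tap_post 0.95 [215. 355. 285. 434.] [ 295. -268.   80.] [ 254. -307.   10.] [ 335. -225.  164.]
tap_post 0.55 [390. 253. 447. 330.] [ 603. -147.   63.] [ 574. -186.    6.] [ 653. -103.  167.]
screwdriver 0.89 [366. 405. 486. 433.] [ 507. -339.   23.] [ 453. -347.    2.] [ 639. -322.   28.]
circuit_board 0.75 [253. 172. 297. 193.] [405. 308.   6.] [361. 281.   2.] [450. 342.  12.]
slide_box 0.59 [315. 137. 350. 165.] [570. 366.  30.] [528. 333.   3.] [618. 414.  34.]
solder_reel 0.6 [336. 389. 370. 429.] [ 435. -306.   34.] [ 412. -327.    3.] [ 461. -276.   37.]
```

View pics/top0.png

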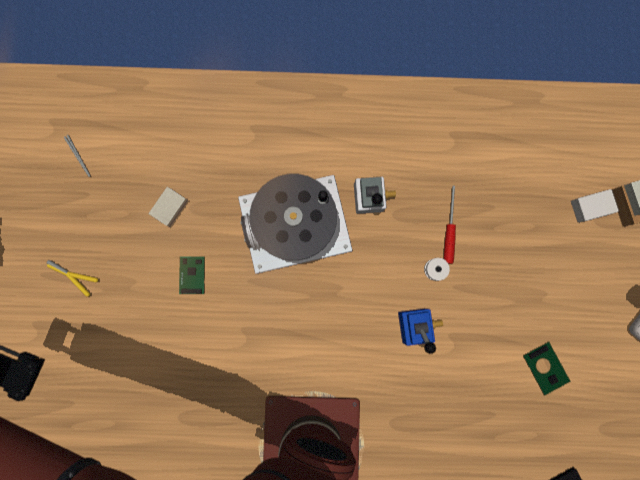

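View pics/side0.png

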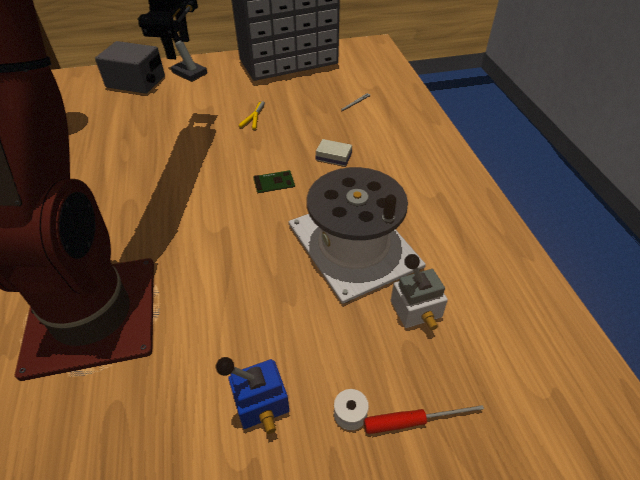

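Run:
```python
from h import *
for c in ["top","side"]:
    f=cams.grab_frame(c);P=pts(f);z=P[...,2]
    w=(abs(P[...,0]-542)<110)&(abs(P[...,1]-56)<110)
    m=w&(z>138)&(z<147);xy=P[m][:,:2].astype(np.float32)
    print(c,"wheel circ",cv2.minEnclosingCircle(xy), m.sum())
    m=w&(z>164)&(z<205);print("high",m.sum(),np.round(np.median(P[m],0)),np.round(P[m].min(0)),np.round(P[m].max(0)))
    m=w&(z>190)&(z<205);print("top",m.sum(),np.round(P[m].mean(0),1), np.argwhere(m).mean(0) if m.any() else 0)
    m=w&(z>150)&(z<158);print("hub",m.sum(),np.round(np.median(P[m],0),1))
    for x0,y0 in((610,-135),(295,-260)):
        m=(abs(P[...,0]-x0)<60)&(abs(P[...,1]-y0)<60)&(z>140);print("ball",P[m].mean(0).round(1),P[m].min(0).round(),P[m].max(0).round())
        m=(abs(P[...,0]-x0)<60)&(abs(P[...,1]-y0)<60)&(z>50)&(z<70);print(" post",cv2.minAreaRect(P[m][:,:2].astype(np.float32)))
        m=(abs(P[...,0]-x0)<60)&(abs(P[...,1]-y0)<60)&(z>76)&(z<88);print(" blk",cv2.minAreaRect(P[m][:,:2].astype(np.float32)))
        # shaded colour of the post
        m=(abs(P[...,0]-x0)<60)&(abs(P[...,1]-y0)<60)&(z>20)&(z<65);print(" rgb",np.median(f["frame"][m],0))
save(cams.grab_frame("side"),"c1.png",(200,140,460,440),2)
```

```text
top wheel circ ((543.8533935546875, 56.00752258300781), 99.73487091064453) 5374
high 83 [583.  -8. 194.] [577. -19. 166.] [595.   1. 201.]
top 57 [585.9  -8.8 195.6] [193.85964912 322.59649123]
hub 192 [543.9  55.6 151.8]
ball [ 586.1 -130.6  165.2] [ 575. -143.  155.] [ 598. -119.  176.]
 post ((618.4222412109375, -128.62637329101562), (81.2017822265625, 70.80290985107422), 6.07804012298584)
 blk ((618.4189453125, -128.28895568847656), (70.85324096679688, 50.64496612548828), 6.19874382019043)
 rgb [156. 129. 121.]
ball [ 260.6 -252.8  160.5] [ 247. -265.  140.] [ 272. -242.  171.]
 post ((298.1962890625, -248.3690948486328), (80.45951843261719, 72.21197509765625), 10.148966789245605)
 blk ((298.156494140625, -248.28121948242188), (69.87151336669922, 50.77948760986328), 9.11851692199707)
 rgb [ 36.  73. 118.]
side wheel circ ((541.9571533203125, 56.19233703613281), 101.61929321289062) 5040
high 196 [582. -14. 185.] [573. -20. 164.] [593.  -0. 199.]
top 75 [583.1 -10.9 194.8] [198.30666667 390.24      ]
hub 242 [542.5  51.8 151.8]
ball [ 582.4 -135.4  162.8] [ 572. -144.  141.] [ 597. -122.  171.]
 post ((615.51123046875, -129.01698303222656), (81.24835968017578, 70.80731201171875), 4.8422417640686035)
 blk ((615.9663696289062, -127.95570373535156), (71.21720886230469, 52.44868469238281), 5.703495025634766)
 rgb [87. 78. 69.]
ball [ 258.2 -257.7  160. ] [ 245. -267.  142.] [ 270. -243.  166.]
 post ((295.5008239746094, -249.30982971191406), (80.00843811035156, 68.19760131835938), 9.102694511413574)
 blk ((295.275146484375, -248.09608459472656), (69.99363708496094, 51.1999397277832), 9.203725814819336)
 rgb [26. 41. 58.]
```

View pics/c1.png

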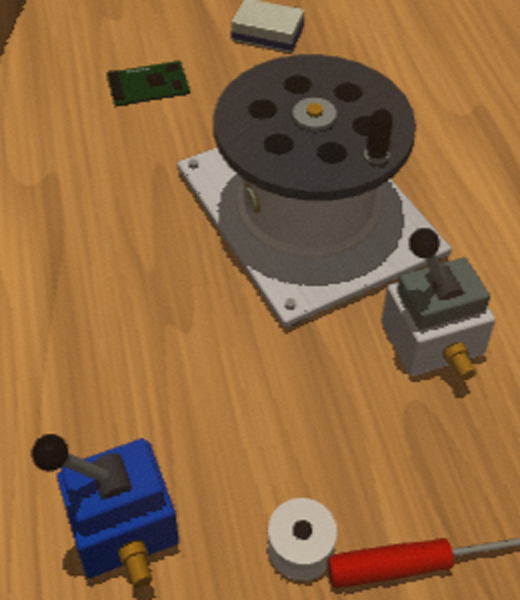

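The aluminium and grey post (top px 371,195; side px 418,285, at about 617,-129) fits tap_post. The blue one (top px 417,327; side px 258,393) is the look-alike. The handle is at about (584.5,-10) and the axis at about (543,56), which gives the expected 78 mm radius.

step_arm([
  [[-22.05,-18.2,0],-4.09],
  [[-22.05,-18.2,0],-4.09],
  [[-22.05,-18.2,0],-4.09],
  [[-22.05,-18.2,0],-4.09],
  [[-22.05,-18.2,0],-4.09],
  [[-22.05,-18.2,0],-4.09],
  [[-22.05,-18.2,0],-4.09],
  [[-22.05,-18.2,0],-4.09],
  [[-22.05,-18.2,0],-4.09],
  [[-22.05,-18.2,0],-4.09],
  [[-22.05,-18.2,0],-4.09],
  [[-22.05,-18.2,0],-4.09],
  [[-22.05,-18.2,0],-4.09],
  [[-22.05,-18.2,0],-4.09],
  [[-22.05,-18.2,0],-4.09],
  [[-22.05,-18.2,0],-4.09],
  [[-22.05,-18.2,0],-4.09],
  [[-22.05,-18.2,0],-4.09],
  [[-22.05,-18.2,0],-4.09],
  [[-22.05,-18.2,0],-4.09],
], grip=60)

```text
clock: 2.92
tcp_pos: [584.6, -10.1, 222.4]
orientation: [[-1.0, 0.001, -0.0], [0.001, 1.0, -0.0], [0.0, -0.0, -1.0]]
contact_force: [-0.4, -0.0, 0.4]
gripper_width: 60.0
grip_force: 0.0
```

Run:
```python
from h import *
f=cams.grab_frame("wrist");P=pts(f);z=P[...,2]
print(np.round(f["pose"],2).tolist())
m=(np.hypot(P[...,0]-585,P[...,1]+10)<30)&(z>185)&(z<205)
print(m.sum(),P[m].mean(0),P[m].min(0),P[m].max(0))
m=(np.hypot(P[...,0]-543,P[...,1]-56)<35)&(z>149)&(z<158)
print("hub",m.sum(),cv2.minEnclosingCircle(P[m][:,:2].astype(np.float32)) if m.sum()>3 else 0)
for n in ["handle","tap_tip"]:
    for d in models.silhouettes(n,"wrist")[:2]: print(n,d["score"],d["rect"])
save(f,"w1.png")
```

```text
[[0.0, -0.95, -0.3, 500.57], [1.0, 0.0, 0.0, -9.76], [-0.0, -0.3, 0.95, 384.61], [0.0, 0.0, 0.0, 1.0]]
1025 [582.3336381   -7.39118579 193.76225581] [574.69450078 -16.96188927 185.00379633] [594.53607174   2.55330214 197.9236672 ]
hub 3578 ((542.1170654296875, 57.06113815307617), 21.85302734375)
handle 0.6 [264.9, 0.6, 580.6, 313.8]
```

View pics/w1.png

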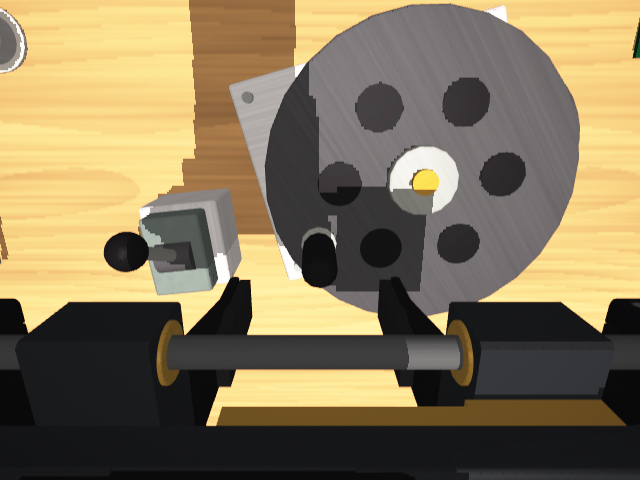

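The wrist view shows the handle at px (319,258) between the open fingers, and the true tap ball at px (125,251). Descending now, then closing.

step_arm([
  [[0,0.08,1.0],0],
  [[0,0.08,2.0],0],
  [[0,0.08,2.58],0],
  [[0,0.08,2.58],0],
  [[0,0.08,2.58],0],
  [[0,0.08,2.58],0],
], grip=60)

```text
clock: 3.57
tcp_pos: [585.1, -7.2, 159.4]
orientation: [[-1.0, -0.001, 0.001], [-0.001, 1.0, 0.0], [-0.001, 0.0, -1.0]]
contact_force: [1.4, -0.4, -0.1]
gripper_width: 59.7
grip_force: 0.0
```

step_arm([
  [[0,0,0],0],
  [[0,0,0],0],
  [[0,0,0],0],
  [[0,0,0],0],
  [[0,0,0],0],
  [[0,0,0],0],
  [[0,0,0],0],
  [[0,0,0],0],
], grip=0, squeeze=25)

```text
clock: 4.23
tcp_pos: [584.6, -7.6, 158.1]
orientation: [[-1.0, -0.0, -0.0], [-0.0, 1.0, 0.0], [0.0, 0.0, -1.0]]
contact_force: [0.1, 1.0, 1.1]
gripper_width: 19.1
grip_force: 25.0
```

```bash
cat > t.py <<'E'
import numpy as np,sys,json
a0,d,n,calls=float(sys.argv[1]),float(sys.argv[2]),int(sys.argv[3]),int(sys.argv[4]);r=78/25
for c in range(calls):
    a=a0+d*np.arange(n+1); x=np.round(-r*(np.cos(a)-np.cos(a[0])),3); y=np.round(r*(np.sin(a)-np.sin(a[0])),3)
    print(f"{a0:.3f}->{a[-1]:.3f}",json.dumps([[[i,j,0],0] for i,j in zip(x[1:],y[1:])])); a0=a[-1]
E
python3 t.py -0.994 0.05 8 2; python3 t.py -0.194 0.03 5 20
```

```text
-0.994->-0.594 [[[-0.129, 0.088, 0], 0], [[-0.253, 0.183, 0], 0], [[-0.372, 0.284, 0], 0], [[-0.486, 0.39, 0], 0], [[-0.594, 0.502, 0], 0], [[-0.697, 0.62, 0], 0], [[-0.794, 0.742, 0], 0], [[-0.884, 0.869, 0], 0]]
-0.594->-0.194 [[[-0.084, 0.131, 0], 0], [[-0.161, 0.267, 0], 0], [[-0.232, 0.406, 0], 0], [[-0.295, 0.548, 0], 0], [[-0.352, 0.694, 0], 0], [[-0.401, 0.842, 0], 0], [[-0.442, 0.992, 0], 0], [[-0.476, 1.145, 0], 0]]
-0.194->-0.044 [[[-0.017, 0.092, 0], 0], [[-0.031, 0.185, 0], 0], [[-0.042, 0.278, 0], 0], [[-0.05, 0.371, 0], 0], [[-0.056, 0.464, 0], 0]]
-0.044->0.106 [[[-0.003, 0.094, 0], 0], [[-0.003, 0.187, 0], 0], [[0.0, 0.281, 0], 0], [[0.006, 0.374, 0], 0], [[0.014, 0.467, 0], 0]]
0.106->0.256 [[[0.011, 0.093, 0], 0], [[0.025, 0.185, 0], 0], [[0.042, 0.278, 0], 0], [[0.062, 0.369, 0], 0], [[0.084, 0.46, 0], 0]]
0.256->0.406 [[[0.025, 0.09, 0], 0], [[0.053, 0.18, 0], 0], [[0.083, 0.268, 0], 0], [[0.116, 0.356, 0], 0], [[0.152, 0.442, 0], 0]]
0.406->0.556 [[[0.038, 0.085, 0], 0], [[0.079, 0.17, 0], 0], [[0.122, 0.253, 0], 0], [[0.168, 0.334, 0], 0], [[0.216, 0.415, 0], 0
[... 1334 characters left out ...]
, 0], 0]]
2.056->2.206 [[[0.082, -0.045, 0], 0], [[0.163, -0.092, 0], 0], [[0.242, -0.142, 0], 0], [[0.32, -0.194, 0], 0], [[0.396, -0.248, 0], 0]]
2.206->2.356 [[[0.074, -0.057, 0], 0], [[0.147, -0.116, 0], 0], [[0.218, -0.177, 0], 0], [[0.287, -0.24, 0], 0], [[0.355, -0.305, 0], 0]]
2.356->2.506 [[[0.065, -0.067, 0], 0], [[0.128, -0.136, 0], 0], [[0.189, -0.207, 0], 0], [[0.248, -0.28, 0], 0], [[0.305, -0.354, 0], 0]]
2.506->2.656 [[[0.054, -0.076, 0], 0], [[0.107, -0.154, 0], 0], [[0.156, -0.233, 0], 0], [[0.204, -0.314, 0], 0], [[0.249, -0.396, 0], 0]]
2.656->2.806 [[[0.042, -0.083, 0], 0], [[0.082, -0.168, 0], 0], [[0.12, -0.254, 0], 0], [[0.154, -0.341, 0], 0], [[0.187, -0.429, 0], 0]]
```

step_arm([
  [[-0.13,0.09,0],0],
  [[-0.25,0.18,0],0],
  [[-0.37,0.28,0],0],
  [[-0.49,0.39,0],0],
  [[-0.59,0.5,0],0],
  [[-0.7,0.62,0],0],
  [[-0.79,0.74,0],0],
  [[-0.88,0.87,0],0],
])

```text
clock: 4.9
tcp_pos: [605.9, 13.2, 158.1]
orientation: [[-1.0, 0.001, -0.002], [0.001, 1.0, -0.001], [0.002, -0.001, -1.0]]
contact_force: [-4.3, -2.9, 4.8]
gripper_width: 19.4
grip_force: 25.0
```

step_arm([
  [[-0.08,0.13,0],0],
  [[-0.16,0.27,0],0],
  [[-0.23,0.41,0],0],
  [[-0.3,0.55,0],0],
  [[-0.35,0.69,0],0],
  [[-0.4,0.84,0],0],
  [[-0.44,0.99,0],0],
  [[-0.48,1.14,0],0],
])

```text
clock: 5.57
tcp_pos: [618.0, 41.0, 158.1]
orientation: [[-1.0, 0.001, -0.002], [0.001, 1.0, -0.002], [0.002, -0.002, -1.0]]
contact_force: [-5.3, -3.3, 5.2]
gripper_width: 19.2
grip_force: 25.0
```

step_arm([
  [[-0.02,0.09,0],0],
  [[-0.03,0.18,0],0],
  [[-0.04,0.28,0],0],
  [[-0.05,0.37,0],0],
  [[-0.06,0.46,0],0],
])

```text
clock: 5.98
tcp_pos: [619.5, 52.2, 158.1]
orientation: [[-1.0, 0.001, -0.002], [0.001, 1.0, -0.002], [0.002, -0.002, -1.0]]
contact_force: [-4.1, -4.4, 4.5]
gripper_width: 19.2
grip_force: 25.0
```

step_arm([
  [[0,0.09,0],0],
  [[0,0.19,0],0],
  [[0,0.28,0],0],
  [[0.01,0.37,0],0],
  [[0.01,0.47,0],0],
])

```text
clock: 6.4
tcp_pos: [619.5, 63.7, 158.1]
orientation: [[-1.0, 0.002, -0.001], [0.002, 1.0, -0.002], [0.001, -0.002, -1.0]]
contact_force: [-4.4, -5.3, 3.9]
gripper_width: 19.3
grip_force: 25.0
```

step_arm([
  [[0.01,0.09,0],0],
  [[0.02,0.18,0],0],
  [[0.04,0.28,0],0],
  [[0.06,0.37,0],0],
  [[0.09,0.46,0],0],
])

```text
clock: 6.82
tcp_pos: [617.7, 75.2, 158.1]
orientation: [[-1.0, 0.002, -0.0], [0.002, 1.0, -0.002], [0.0, -0.002, -1.0]]
contact_force: [-0.0, -5.5, 1.7]
gripper_width: 19.6
grip_force: 25.0
```

step_arm([
  [[0.03,0.09,0],0],
  [[0.05,0.18,0],0],
  [[0.09,0.27,0],0],
  [[0.12,0.36,0],0],
  [[0.16,0.44,0],0],
])

```text
clock: 7.23
tcp_pos: [613.9, 86.8, 158.1]
orientation: [[-1.0, 0.001, 0.0], [0.001, 1.0, -0.002], [-0.0, -0.002, -1.0]]
contact_force: [1.2, -4.6, 0.4]
gripper_width: 19.3
grip_force: 25.0
```

step_arm([
  [[0.04,0.08,0],0],
  [[0.08,0.17,0],0],
  [[0.13,0.25,0],0],
  [[0.17,0.33,0],0],
  [[0.22,0.41,0],0],
])

```text
clock: 7.65
tcp_pos: [608.5, 97.7, 158.1]
orientation: [[-1.0, 0.001, 0.001], [0.001, 1.0, -0.001], [-0.001, -0.001, -1.0]]
contact_force: [1.6, -4.4, -0.2]
gripper_width: 18.9
grip_force: 25.0
```

step_arm([
  [[0.05,0.08,0],0],
  [[0.1,0.16,0],0],
  [[0.16,0.23,0],0],
  [[0.22,0.31,0],0],
  [[0.28,0.38,0],0],
])

```text
clock: 8.07
tcp_pos: [601.7, 107.3, 158.1]
orientation: [[-1.0, 0.001, 0.001], [0.001, 1.0, -0.001], [-0.001, -0.001, -1.0]]
contact_force: [3.5, -5.7, -1.7]
gripper_width: 19.7
grip_force: 25.0
```

step_arm([
  [[0.06,0.07,0],0],
  [[0.13,0.14,0],0],
  [[0.19,0.2,0],0],
  [[0.26,0.27,0],0],
  [[0.33,0.33,0],0],
])

```text
clock: 8.48
tcp_pos: [593.7, 115.6, 158.1]
orientation: [[-1.0, 0.001, 0.002], [0.001, 1.0, -0.001], [-0.002, -0.001, -1.0]]
contact_force: [4.4, -5.0, -1.4]
gripper_width: 19.4
grip_force: 25.0
```

step_arm([
  [[0.07,0.06,0],0],
  [[0.15,0.12,0],0],
  [[0.22,0.17,0],0],
  [[0.3,0.23,0],0],
  [[0.37,0.28,0],0],
])

```text
clock: 8.9
tcp_pos: [584.6, 122.6, 158.1]
orientation: [[-1.0, 0.001, 0.002], [0.0, 1.0, -0.001], [-0.002, -0.001, -1.0]]
contact_force: [6.5, -4.9, -2.8]
gripper_width: 19.1
grip_force: 25.0
```

step_arm([
  [[0.08,0.05,0],0],
  [[0.16,0.1,0],0],
  [[0.24,0.14,0],0],
  [[0.33,0.18,0],0],
  [[0.41,0.22,0],0],
])

```text
clock: 9.32
tcp_pos: [574.7, 128.2, 158.1]
orientation: [[-1.0, 0.001, 0.003], [0.001, 1.0, -0.001], [-0.003, -0.001, -1.0]]
contact_force: [7.4, -3.8, -4.6]
gripper_width: 19.6
grip_force: 25.0
```

step_arm([
  [[0.09,0.04,0],0],
  [[0.17,0.07,0],0],
  [[0.26,0.1,0],0],
  [[0.35,0.13,0],0],
  [[0.44,0.16,0],0],
])

```text
clock: 9.73
tcp_pos: [564.0, 132.3, 158.1]
orientation: [[-1.0, 0.0, 0.004], [0.0, 1.0, -0.001], [-0.004, -0.001, -1.0]]
contact_force: [10.1, -3.2, -4.9]
gripper_width: 19.3
grip_force: 25.0
```

step_arm([
  [[0.09,0.02,0],0],
  [[0.18,0.04,0],0],
  [[0.27,0.06,0],0],
  [[0.37,0.08,0],0],
  [[0.46,0.09,0],0],
])

```text
clock: 10.15
tcp_pos: [552.7, 134.8, 158.2]
orientation: [[-1.0, 0.0, 0.004], [0.0, 1.0, -0.0], [-0.004, -0.0, -1.0]]
contact_force: [10.4, -2.6, -6.4]
gripper_width: 19.1
grip_force: 25.0
```

step_arm([
  [[0.09,0.01,0],0],
  [[0.19,0.02,0],0],
  [[0.28,0.02,0],0],
])

```text
clock: 10.4
tcp_pos: [545.8, 135.5, 158.2]
orientation: [[-1.0, 0.0, 0.004], [0.0, 1.0, 0.0], [-0.004, 0.0, -1.0]]
contact_force: [12.2, -2.2, -8.0]
gripper_width: 19.5
grip_force: 25.0
```

step_arm([
  [[0.09,0,0],0],
  [[0.19,0,0],0],
  [[0.28,-0.01,0],0],
])

```text
clock: 10.65
tcp_pos: [538.9, 135.5, 158.2]
orientation: [[-1.0, 0.0, 0.005], [0.0, 1.0, 0.0], [-0.005, 0.0, -1.0]]
contact_force: [12.7, -0.9, -7.3]
gripper_width: 19.1
grip_force: 25.0
```

step_arm([
  [[0.09,-0.01,0],0],
  [[0.19,-0.02,0],0],
  [[0.28,-0.04,0],0],
])

```text
clock: 10.9
tcp_pos: [531.9, 134.9, 158.2]
orientation: [[-1.0, -0.0, 0.005], [-0.0, 1.0, 0.001], [-0.005, 0.001, -1.0]]
contact_force: [12.8, 1.9, -9.2]
gripper_width: 19.4
grip_force: 25.0
```

step_arm([
  [[0.09,-0.02,0],0],
  [[0.18,-0.04,0],0],
  [[0.275,-0.055,0],0],
])

```text
clock: 11.15
tcp_pos: [525.1, 133.8, 158.2]
orientation: [[-1.0, -0.001, 0.005], [-0.001, 1.0, 0.001], [-0.005, 0.001, -1.0]]
contact_force: [12.8, 1.2, -10.2]
gripper_width: 19.4
grip_force: 25.0
```

step_arm([
  [[0.09,-0.025,0],0],
  [[0.18,-0.05,0],0],
  [[0.27,-0.08,0],0],
])

```text
clock: 11.4
tcp_pos: [518.3, 132.0, 158.2]
orientation: [[-1.0, -0.001, 0.005], [-0.001, 1.0, 0.001], [-0.005, 0.001, -1.0]]
contact_force: [12.4, 1.9, -9.7]
gripper_width: 19.4
grip_force: 25.0
```

step_arm([
  [[0.09,-0.03,0],0],
  [[0.175,-0.065,0],0],
  [[0.26,-0.105,0],0],
])

```text
clock: 11.65
tcp_pos: [511.6, 129.6, 158.2]
orientation: [[-1.0, -0.001, 0.005], [-0.001, 1.0, 0.002], [-0.005, 0.002, -1.0]]
contact_force: [11.1, 3.0, -9.1]
gripper_width: 19.2
grip_force: 25.0
```

step_arm([
  [[0.085,-0.04,0],0],
  [[0.17,-0.08,0],0],
  [[0.25,-0.125,0],0],
])

```text
clock: 11.9
tcp_pos: [505.2, 126.6, 158.2]
orientation: [[-1.0, -0.001, 0.004], [-0.001, 1.0, 0.002], [-0.004, 0.002, -1.0]]
contact_force: [10.6, 3.1, -9.7]
gripper_width: 19.1
grip_force: 25.0
```

step_arm([
  [[0.08,-0.045,0],0],
  [[0.16,-0.095,0],0],
  [[0.24,-0.15,0],0],
])

```text
clock: 12.15
tcp_pos: [499.0, 122.9, 158.2]
orientation: [[-1.0, -0.001, 0.004], [-0.001, 1.0, 0.002], [-0.004, 0.002, -1.0]]
contact_force: [10.9, 3.5, -8.5]
gripper_width: 19.5
grip_force: 25.0
```

step_arm([
  [[0.075,-0.055,0],0],
  [[0.15,-0.11,0],0],
  [[0.225,-0.17,0],0],
])

```text
clock: 12.4
tcp_pos: [493.1, 118.7, 158.1]
orientation: [[-1.0, -0.001, 0.003], [-0.001, 1.0, 0.002], [-0.003, 0.002, -1.0]]
contact_force: [8.6, 3.0, -7.7]
gripper_width: 19.6
grip_force: 25.0
```

step_arm([
  [[0.07,-0.06,0],0],
  [[0.14,-0.125,0],0],
  [[0.21,-0.19,0],0],
])

```text
clock: 12.65
tcp_pos: [487.6, 113.9, 158.1]
orientation: [[-1.0, -0.001, 0.003], [-0.001, 1.0, 0.002], [-0.003, 0.002, -1.0]]
contact_force: [6.2, 3.2, -6.2]
gripper_width: 19.1
grip_force: 25.0
```

step_arm([
  [[0.065,-0.065,0],0],
  [[0.13,-0.135,0],0],
  [[0.19,-0.205,0],0],
])

```text
clock: 12.9
tcp_pos: [482.6, 108.7, 158.1]
orientation: [[-1.0, -0.001, 0.002], [-0.001, 1.0, 0.002], [-0.002, 0.002, -1.0]]
contact_force: [6.8, 2.2, -5.5]
gripper_width: 19.3
grip_force: 25.0
```

step_arm([
  [[0.06,-0.07,0],0],
  [[0.115,-0.145,0],0],
  [[0.17,-0.22,0],0],
])

```text
clock: 13.15
tcp_pos: [478.2, 103.0, 158.1]
orientation: [[-1.0, -0.001, 0.002], [-0.001, 1.0, 0.001], [-0.002, 0.001, -1.0]]
contact_force: [4.7, 1.8, -4.9]
gripper_width: 19.6
grip_force: 25.0
```

Drag is back at its base level, so this is dead centre. I'll hold here, then let go.

step_arm([
  [[0,0,0],0],
  [[0,0,0],0],
  [[0,0,0],0],
  [[0,0,0],0],
  [[0,0,0],0],
  [[0,0,0],0],
])

```text
clock: 13.65
tcp_pos: [477.6, 102.0, 158.1]
orientation: [[-1.0, -0.0, -0.0], [-0.0, 1.0, 0.0], [0.0, 0.0, -1.0]]
contact_force: [3.1, 3.3, -1.9]
gripper_width: 18.9
grip_force: 25.0
```

step_arm([
  [[0,0,0],0],
  [[0,0,0],0],
  [[0,0,0],0],
  [[0,0,0],0],
], grip=50)

```text
clock: 13.98
tcp_pos: [477.4, 101.3, 158.1]
orientation: [[-1.0, 0.0, -0.001], [0.0, 1.0, -0.0], [0.001, -0.0, -1.0]]
contact_force: [-0.4, 0.2, -0.3]
gripper_width: 38.4
grip_force: 0.0
```

Run:
```python
from h import *
for k in range(3):
  for c in ["wrist","top"]:
    f=cams.grab_frame(c);P=pts(f);z=P[...,2]
    m=(np.hypot(P[...,0]-479,P[...,1]-102)<28)&(z>185)&(z<199)
    h=(np.hypot(P[...,0]-543,P[...,1]-56)<35)&(z>149)&(z<158)
    print(c,m.sum(),P[m].mean(0).round(1),P[m].min(0).round(1),P[m].max(0).round(1),P[h].mean(0).round(1))
print(readout.get_state()["contact_force"],readout.get_state()["clock"])
```

```text
wrist 1774 [469.9 102.6 191.7] [465.6  76.7 185. ] [487.2 127.  199. ] [539.8  72.2 150.4]<stdin>:7: RuntimeWarning: Mean of empty slice.
  ret = um.true_divide(
Traceback (most recent call last):
ValueError: zero-size array to reduction operation minimum which has no identity
```

Run:
```python
from h import *
for k in range(3):
    f=cams.grab_frame("wrist");P=pts(f);z=P[...,2]
    m=(np.hypot(P[...,0]-479,P[...,1]-102)<16)&(z>170)&(z<199)
    print(m.sum(),P[m].min(0).round(1),P[m].max(0).round(1))
save(f,"w2.png")
s=readout.get_state();print(s["contact_force"],s["clock"],s["gripper_width"])
```

```text
1840 [466.7  92.2 170. ] [478.3 112.5 197.2]
1850 [466.9  92.2 170. ] [478.4 112.5 197.1]
1848 [467.1  92.1 170. ] [478.6 112.5 197.1]
[0.09173569 0.11939691 0.26180414] 14.2333 48.910507972848116
```

View pics/w2.png

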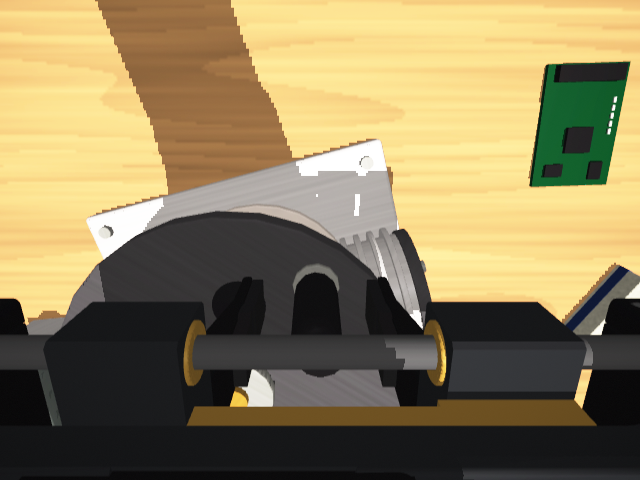

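The handle sits at px (316,310), free between the fingers and not moving over three frames. I'll wait a little longer, lift straight up, and move to the -x side of the tap ball.

step_arm([
  [[0,0,0],0],
  [[0,0,0],0],
  [[0,0,0],0],
  [[0,0,-0.5],0],
  [[0,0,-1.2],0],
  [[0,0,-2.2],0],
  [[0,0,-3.0],0],
  [[0,0,-3.0],0],
  [[0,0,-3.0],0],
])

```text
clock: 14.98
tcp_pos: [478.2, 101.8, 234.0]
orientation: [[-1.0, -0.0, 0.002], [-0.0, 1.0, 0.001], [-0.002, 0.001, -1.0]]
contact_force: [-0.4, -0.0, -0.8]
gripper_width: 50.4
grip_force: 0.0
```

step_arm([
  [[-0.7,-1.5,0],0],
  [[-1.4,-3.0,0],0],
  [[-2.1,-4.5,0],0],
  [[-2.7,-6.0,0],0],
  [[-2.7,-7.5,0],0],
  [[-2.7,-9.0,0],0],
  [[-2.7,-9.36,0],0],
  [[-2.7,-9.36,0],0],
  [[-2.7,-9.36,0],0],
  [[-2.7,-9.36,0],0],
], grip=0)

```text
clock: 15.82
tcp_pos: [545.1, -130.6, 232.3]
orientation: [[-1.0, -0.002, -0.001], [-0.002, 1.0, 0.001], [0.001, 0.001, -1.0]]
contact_force: [0.3, -0.4, -0.0]
gripper_width: 0.8
grip_force: 0.0
```

Run:
```python
from h import *
s=readout.get_state();print(s["tcp_pos"],s["gripper_width"],s["clock"])
f=cams.grab_frame("side");P=pts(f);z=P[...,2]
m=(np.hypot(P[...,0]-478,P[...,1]-102)<30)&(z>190)&(z<203);print("handle",m.sum(),P[m].mean(0))
m=(np.hypot(P[...,0]-585,P[...,1]+132)<22)&(z>140)&(z<180);print("ball",m.sum(),P[m].min(0),P[m].max(0))
save(f,"s2.png",(260,120,480,320),2.5)
```

```text
[ 545.05997905 -130.62996811  232.29799789] 0.7835454046377446 15.8167
handle 64 [476.24390729  98.17996522 194.42560961]
ball 190 [ 572.30824878 -144.2746548   140.24110469] [ 596.85369803 -122.24054685  171.64538557]
```

View pics/s2.png

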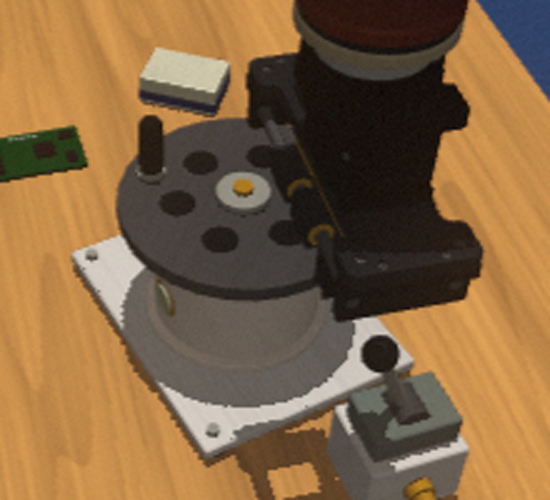

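The wheel has stayed put (handle at crop px 150,148) and the ball is at crop px (379,353). Now I'll descend behind the ball and push it over.

step_arm([
  [[0,-0.03,1.2],0],
  [[0,-0.03,2.4],0],
  [[0,-0.03,3.6],0],
  [[0,-0.03,3.6],0],
  [[0,-0.03,3.6],0],
  [[0,-0.03,3.6],0],
])

```text
clock: 16.37
tcp_pos: [546.0, -132.6, 144.7]
orientation: [[-1.0, -0.001, 0.001], [-0.001, 1.0, -0.0], [-0.001, -0.0, -1.0]]
contact_force: [0.4, -0.3, 0.3]
gripper_width: 0.5
grip_force: 0.0
```

step_arm([
  [[-0.3,0,0],0],
  [[-0.6,0,0],0],
  [[-0.8,0,0],0],
  [[-1.0,0.02,0],0],
  [[-1.2,0.04,0],0],
  [[-1.4,0.06,0],0],
  [[-1.6,0.08,0],0],
  [[-1.8,0.1,0],0],
  [[-2.0,0.12,0],0],
  [[-2.2,0.14,0],0],
  [[-2.4,0.16,0],0],
  [[-2.6,0.18,0],0],
  [[-2.8,0.2,0],0],
  [[-2.9,0.2,0],0],
  [[-3.0,0.2,0],0],
  [[-3.1,0.2,0],0],
  [[-3.2,0.2,0],0],
  [[-3.3,0.2,0],0],
  [[-3.35,0.2,0],0],
  [[-3.35,0.2,0],0],
])

```text
clock: 18.03
tcp_pos: [629.2, -128.2, 143.1]
orientation: [[-1.0, -0.0, 0.0], [-0.0, 1.0, -0.0], [-0.0, -0.0, -1.0]]
contact_force: [-0.3, -0.2, -0.1]
gripper_width: 0.1
grip_force: 0.1
```

Run:
```python
from h import *
s=readout.get_state();print(s["tcp_pos"],s["contact_force"],s["clock"])
for c in ["side","wrist"]:
    f=cams.grab_frame(c);P=pts(f);z=P[...,2]
    m=(abs(P[...,0]-658)<22)&(abs(P[...,1]+125)<25)&(z>130)&(z<180);print(c,m.sum(),P[m].min(0) if m.any() else 0,P[m].max(0) if m.any() else 0)
    if c=="side":
        m=(np.hypot(P[...,0]-478,P[...,1]-102)<30)&(z>190)&(z<203);print("handle",m.sum(),P[m].mean(0))
```

```text
[ 629.164463   -128.1613      143.09414729] [-0.33215864 -0.15209088 -0.10284186] 18.0333
side 6 [ 636.58585327 -130.73716463  130.98094119] [ 642.04556967 -128.98531773  133.97883662]
handle 62 [476.34665304  97.78836123 194.73986533]
wrist 48 [ 636.01156093 -128.21647793  151.84429796] [ 660.92976778 -127.74003539  166.85746403]
```

step_arm([
  [[0.5,0,0],0],
  [[1.2,0,0],0],
  [[1.2,0,-1.2],0],
  [[1.2,0,-2.4],0],
  [[1.2,0,-3.6],0],
  [[2.4,0,-4.5],0],
  [[3.6,0,-4.5],0],
  [[4.8,0,-4.5],0],
  [[4.8,0,-4.5],0],
  [[4.8,0,-4.5],0],
])

```text
clock: 18.97
tcp_pos: [508.2, -128.2, 256.5]
orientation: [[-1.0, 0.0, 0.002], [0.0, 1.0, 0.002], [-0.002, 0.002, -1.0]]
contact_force: [-0.3, -0.4, 0.0]
gripper_width: 0.5
grip_force: 0.0
```

Run:
```python
from h import *
s=readout.get_state();print(s["tcp_pos"],s["contact_force"],s["clock"])
for c in ["side","wrist","top"]:
    f=cams.grab_frame(c);P=pts(f);z=P[...,2]
    m=(abs(P[...,0]-648)<30)&(abs(P[...,1]+125)<25)&(z>135)&(z<185);print(c,m.sum(),P[m].min(0) if m.any() else 0,P[m].max(0) if m.any() else 0)
    if c=="side":
        save(f,"s3.png",(260,120,480,320),2.5)
        m=(np.hypot(P[...,0]-478,P[...,1]-102)<30)&(z>190)&(z<203);print("handle",m.sum(),P[m].mean(0))
```

```text
[ 508.18314491 -128.24596213  256.45642377] [-0.32334093 -0.3585439   0.01087541] 18.9667
side 213 [ 636.75927435 -137.14669     135.00050397] [ 663.72993338 -114.48616222  168.49379193]
handle 64 [476.34694239  97.79505707 194.82407727]
wrist 477 [ 640.09690715 -135.45224507  137.04742268] [ 658.80880624 -116.30517244  167.58421275]
top 109 [ 640.28147077 -135.39526957  136.17819515] [ 665.74607258 -112.81060998  169.57770961]
```

View pics/s3.png

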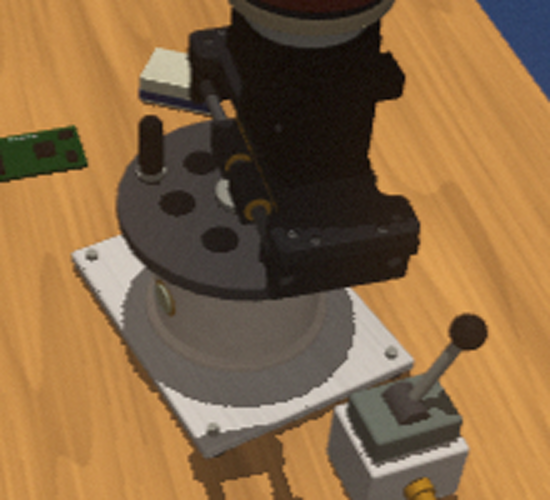

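The lever has gone over to about 0.94 rad: the ball is at crop px (468,332), about 35 mm past the post's centre. The wheel hasn't moved and the arm is clear.

```bash
python3 -c "
from h import *
print(workorder.sign_off())"
```

```text
the job is handed in; nothing more can be done
None
```

The job is handed in; sign-off returned no verdict. The flywheel was let go at dead centre and stayed put, then the vent tap lever was pushed over to about 0.94 rad (0.85 needed), and no loose thing was touched.

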